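Snug up a tapered manifold plug, then open the supply valve

TASK

Put the gas manifold on the bench back into service. Screw its winged tapered plug in clockwise until the taper bites and goes snug, about 20 degrees past the first bite and no harder, since forcing it further cracks the collar. Only then swing the supply valve's handle fully open, let go, and leave the timer, the marker and the tip box where they are.

Things in the scene. Friction and masses are not known exactly. Their poses are not given: they have to be found in the camera images.
- manifold: Aluminium manifold block screwed to the bench, 54 x 190 x 45 mm on a 70 x 230 x 6 mm steel foot plate, a brass pipe stub at each end. Origin at the centre of its underside; y runs along its length from the plug's end to the valve's end, z up. On top: the winged plug at local y = -60 mm, the supply valve at local y = +60 mm.
- plug: The winged steel plug; origin on its vertical turning axis, 20 mm above the bench. Clockwise seen from above tightens: first 0.6 to 1.8 rad of free running (0.04 N m), different each time; then the taper bites and resists like a spring of 0.9 N m per rad, plus 0.12 N m friction while turning (as much less when held still). Let go, it springs back to about 0.13 rad past the bite and stays.
- plug_grip (a point): Point on the plug's axis at the middle height of its wing, 78 mm above the bench. The wing is an upright bar, 42 mm long (this point's x axis), 10 mm thick (y axis), 38 mm high, from 56 to 94 mm above the bench. Below it are a neck of 18 mm diameter and a 36 mm boss with its top at 50 mm.
- collar_top (a point): Top centre of the white sealing collar, 25 mm across, round the plug's neck, 52.5 mm above the bench. Still while the thread runs freely; once the taper bites it is wedged down 0.1 mm per 0.1 rad (less than the reading noise). Properly snug: turned to 0.2 to 0.7 rad past the first bite, which takes about 0.3 to 0.7 N m turning, 0.06 to 0.5 N m held still; there is no fixed angle for it.
- valve_handle (a joint): Angle of the supply valve's handle (rad): 0 shut, the handle square across the block, pointing along the manifold's -x; 1.571 fully open, at the stop, pointing along the manifold's +y, away from the plug. It turns clockwise seen from above about a vertical axis at the manifold's local (0, 60) mm, with 0.12 N m friction, and stays where it is left.
- valve_grip (a point): Grip point on the valve's handle, 50 mm out from the turning axis, 76 mm above the bench, at the handle's middle height. The handle is an upright dark steel bar, 10 mm thick (this point's y axis) and 24 mm high, from 64 to 88 mm above the bench, and reaches from 8 mm behind the axis to 70 mm out, along this point's -x axis.
- timer: White countdown timer, 66 x 66 x 19 mm, loose on the bench; origin under its centre.
- marker: Laboratory marker, 13 x 135 x 14 mm, lying loose on the bench along its y axis; origin under its centre.
- tip_box: Closed teal pipette tip box, 90 x 124 x 68 mm, loose on the bench; origin under its centre.

How it is judged (in metres and radians):
On the way, in this order (a step that is already met when the one before it is completed fails the run):
1. the plug is turned snug (collar wedged down by 0.2 mm or more) while the valve is still shut (distance of collar_top from where it was at the start of the episode above 0.0002 m and value of joint valve_handle below 0.4 rad), for 0.2 s.
2. the valve handle is swung fully open (value of joint valve_handle above 1.4 rad), for 0.2 s.
At the end, for the whole second after the job is handed in: The plug is still wedged after being let go: the collar 0.05 to 0.7 mm down (0.05 to 0.7 rad past the first bite); the valve handle stands open at 1.4 rad or more (distance of collar_top from where it was at the start of the episode between 5e-05 and 0.0007 m and value of joint valve_handle above 1.4 rad); the robot touches nothing.
It fails at once if the plug is overtightened (collar wedged down by more than 0.7 mm) (distance of collar_top from where it was at the start of the episode above 0.0007 m).
It fails at once if the valve is opened (past 0.5 rad) while the plug is not wedged in its collar (less than 0.05 mm) (value of joint valve_handle above 0.5 rad and distance of collar_top from where it was at the start of the episode below 5e-05 m).
It fails at once if the timer, the marker or the tip box is moved by more than 15 mm (distance of any of timer, marker, tip_box from where it was at the start of the episode above 0.015 m).
It also fails if it takes over 72 s, if anything falls off the work surface, if the arm or the gripper's body presses on something with over 40 N, if the wrist force passes 120 N, or if a joint passes its speed limit or range.

ROBOT

A 6-joint arm with a two-finger parallel gripper is mounted at the origin on a cart in front of the work surface, level with it; the furniture and walls round the work are solid. World frame = base frame: x ahead of the robot, y to its left, z up, the work surface at z = 0. Lengths are in m, angles in degrees, forces in N, time in s.
With the tool pointing down it reaches from about 0.3 to 0.825 m from the base axis. Payload 5.4 kg.
Tool frame: the origin (TCP) lies midway between the tips of the shut fingers; the grasp point (between the pads) lies 19 mm behind it; z points along the fingers, y is the direction in which the jaws open and shut (so a half turn about z gives the same grasp; the last joint's range is limited). The gripper opens to 92 mm and grips with 3 to 60 N. Pads are 20 mm wide; open, the fingers measure 128 mm over their backs; the gripper's body (75 mm by 189 mm) begins 69 mm behind the grasp point.
Start: joints at [51.102, 9.076, 91.501, -0, 79.423, -12.038], TCP at [0.26, 0.513, 0.215] pointing down, gripper open.
Joint ranges: [-166.64, 166.64], [-54.1, 131.32], [10.49, 154.53], [-73.88, 253.88], [9.74, 151.15], [-171.62, 171.62]. Speed limits (degrees/s): [147.25, 147.25, 180, 180, 180, 180].

INTERFACE

Orientations are given as [roll, pitch, yaw] about the fixed x, y, z axes, in that order (R = Rz(yaw) Ry(pitch) Rx(roll)).
In Python, from plant import r, eyes, ticket gives the robot as it stands.
- The arm moves only by the shell command python3 -m handwheel 'ROWS' [FORCE]. ROWS is JSON, a list of rows, each a list of 7 numbers: the finger opening in m, from 0 to 0.0919, then the shift along the tool's x, y, z in m, then the turn, a rotation vector about the tool's x, y, z in degrees. A call has 1 to 12 rows; each row shifts and turns the pose as measured when the row begins, along the tool's axes as they then stand; what a row does not reach is not made up. A row lasts 1/10 s, in which the tool goes at most 50 mm and 8.59 degrees, less where a joint would pass 70% of its speed; a pose out of reach is approached as far as the arm can. A call is refused whole if a number of a shift passes 0.05 or a number of a turn 8.59, either way. A call with a gripper value outside its range is refused whole. The fingers move at their own pace and stop on an object; FORCE is the grip in N (left out, the last holds). Time passes only in rows, so rows that do not move let the fingers close. It gives the time, the measured TCP pose, the force and the opening at its end, in the units of the state.
- r.get_state(): the state, without advancing time (a new reading comes with each control period).
- eyes.read_camera(name): name is "scene" or "top"; returns a dict with "img" (420x560x3 uint8, red, green, blue), "fov_y" (degrees; the focal length in pixels is half the picture's height over the tangent of half this angle, whatever the lens; pixels are square), "cx", "cy" (the principal point, pixels), "R" (3x3) and "t" (3): a world point X has camera coordinates R X + t. Camera axes: x right, y down, z forward; pixel columns grow to the right and rows downward; lengths in m; the calibration is good to about 2 mm. A picture is of the moment at which its call begins. There is no depth.
- ticket.job_done(): hands the job in, once; it reports no verdict.
The state is a dict: "clock": time; "joints": joint angles; "qvel": joint speeds; "effort": joint torques, N m; "ee_pos": TCP position; "orientation": TCP orientation; "force": force on the tool from outside, world axes, zero at the start; "wrist_torque": the same for the moment, N m; "gripper_width": opening from 0.0 (shut) to 1.0 (fully open).
Only numpy, scipy, OpenCV 4.12 (cv2) and the standard library are available. Lean on these libraries where they do the work, as an engineer would, in place of code of your own. Each camera call takes 0.05 s, during which the arm holds its last target. There are 200 camera calls.

## Working session

There is one attempt and no reset: what is moved stays moved. The work goes in short steps, Python scripts to look and compute and a shell command to move; the robot and the scene stay as the last step left them, time stands still between calls to the robot, and variables do not carry over. Pictures are saved under pics/ and viewed, about 8 in all and at most 12, crops included, and the job is handed in when it is done.

```bash
mkdir -p pics; cat > h.py <<'E'
import numpy as np, cv2
from plant import r, eyes, ticket
def snap(n,f):
    c=eyes.read_camera(n); cv2.imwrite('pics/'+f,cv2.cvtColor(c['img'],cv2.COLOR_RGB2BGR)); np.save('pics/'+f+'.npy',c,allow_pickle=True); return c
def load(f): return np.load('pics/'+f+'.npy',allow_pickle=True).item()
def ray(c,u,v):
    h=c['img'].shape[0]; f=h/2/np.tan(np.radians(c['fov_y']/2))
    R=np.array(c['R']);t=np.array(c['t'])
    return -R.T@t, R.T@np.array([(u-c['cx'])/f,(v-c['cy'])/f,1])
def onz(c,u,v,z):
    o,d=ray(c,u,v); return o+d*(z-o[2])/d[2]
def pix(c,X):
    h=c['img'].shape[0]; f=h/2/np.tan(np.radians(c['fov_y']/2))
    p=np.array(c['R'])@X+np.array(c['t']); return f*p[0]/p[2]+c['cx'],f*p[1]/p[2]+c['cy']
E
python3 - <<'E'
from h import *
for n in('top','scene'):
    c=snap(n,n+'0.png'); print(n,c['fov_y'],c['cx'],c['cy'],np.round(c['R'],3).tolist(),np.round(c['t'],3))
s=r.get_state();print({k:np.round(v,3).tolist() for k,v in s.items()})
E
```

```text
top 49.12209543418168 275.15552680626865 211.05446692108242 [[0.021, -1.0, -0.007], [-0.995, -0.02, -0.101], [0.101, 0.009, -0.995]] [-0.008  0.506  1.236]
scene 45.07775531916038 277.1249212899427 206.60252475440373 [[0.698, -0.716, 0.015], [-0.339, -0.348, -0.874], [0.631, 0.605, -0.486]] [-0.344  0.253  1.041]
{'clock': 0.1, 'joints': [51.101, 9.108, 91.564, -0.001, 79.424, -12.036], 'qvel': [-0.059, -0.213, -0.182, 0.069, 0.112, -0.056], 'effort': [0.0, -38.65, -32.296, 0.07, 0.034, -0.0], 'ee_pos': [0.259, 0.513, 0.214], 'orientation': [-179.906, -0.019, 153.137], 'force': [-0.202, 0.522, -0.156], 'wrist_torque': [-0.004, 0.025, 0.015], 'gripper_width': 1.001}
```

View pics/top0.png

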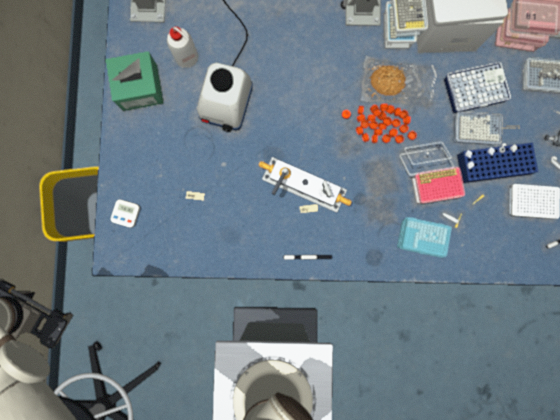

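View pics/scene0.png

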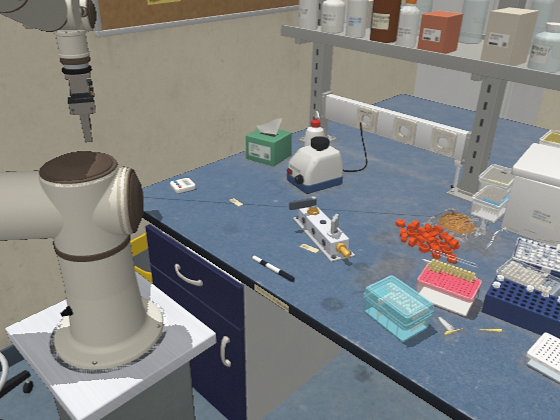

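The top view shows the manifold at (305,184), with the valve on the left near (283,174) and the plug on the right near (327,188). The marker is at (308,257), the timer at (125,213) and the tip box at (425,236). I'll enlarge the manifold in both views.

```bash
python3 - <<'E'
from h import *
a=cv2.imread('pics/top0.png')[145:220,250:360]; b=cv2.imread('pics/scene0.png')[185:270,270:370]
a=cv2.resize(a,(770,525),interpolation=cv2.INTER_CUBIC); b=cv2.resize(b,(700,595),interpolation=cv2.INTER_CUBIC)
cv2.imwrite('pics/a.png',a);cv2.imwrite('pics/b.png',b)
c=load('top0.png')
# brass stubs
hsv=cv2.cvtColor(c['img'],cv2.COLOR_RGB2HSV); m=cv2.inRange(hsv,(10,120,120),(28,255,255)); m[:150]=0;m[215:]=0;m[:,:250]=0;m[:,360:]=0
n,l,s,ce=cv2.connectedComponentsWithStats(m)
for i in range(1,n): print(s[i],ce[i],onz(c,*ce[i],.03))
E
```

```text
[259 162  15  10  75] [265.82666667 165.97333333] [0.62993483 0.03097262 0.03      ]
[281 169   1   1   1] [281. 169.] [ 0.62227459 -0.01114225  0.03      ]
[280 171   2   4   7] [280.42857143 172.71428571] [ 0.61184224 -0.00977147  0.03      ]
[284 171   6   8  17] [287.11764706 175.23529412] [ 0.60515928 -0.02835995  0.03      ]
[336 194  15  11  82] [342.85365854 199.7195122 ] [ 0.54020078 -0.18235186  0.03      ]
```

View pics/a.png

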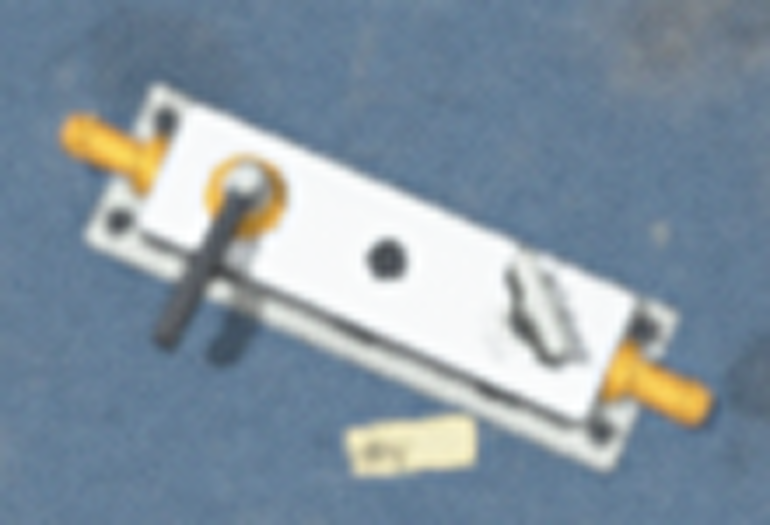

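View pics/b.png

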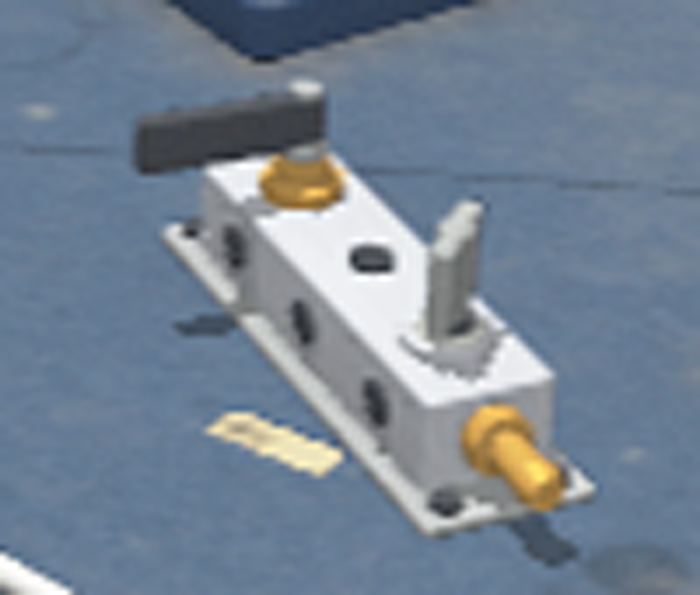

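```bash
python3 - <<'E'
from h import *
c=load('top0.png'); sc=load('scene0.png')
T=lambda p:((p[0]+.5)/7-.5+250,(p[1]+.5)/7-.5+145)
S=lambda p:((p[0]+.5)/7-.5+270,(p[1]+.5)/7-.5+185)
pl=np.array([onz(c,*T(p),.006) for p in[(155,85),(680,320),(610,470),(88,240)]])
bl=np.array([onz(c,*T(p),.045) for p in[(183,98),(640,298),(583,425),(138,232)]])
for q in(pl,bl):
  y=(q[0]+q[3]-q[1]-q[2])/2; print(q.mean(0),np.linalg.norm(y),np.degrees(np.arctan2(y[1],y[0])))
bs=np.array([onz(sc,*S(p),.045) for p in[(555,378),(430,407),(205,173)]]);print('scene blk',bs, (bs[0]+bs[2])/2)
ctr=(pl.mean(0)+bl.mean(0))/2; 
a=np.radians(67);Y=np.array([np.cos(a),np.sin(a),0])
for n,s in(('plug',-.06),('valve',.06)): print(n,(ctr+s*Y)[:2])
print('wing top in top',[onz(c,*T(p),.094)[:2] for p in[(525,258),(568,358)]])
print('wing top in scene',[onz(sc,*S(p),.094)[:2] for p in[(470,205),(440,240)]])
print('handle end/axis',[onz(c,*T(p),.088)[:2] for p in[(165,340),(240,195)]])
print('valve nut',onz(c,*T((247,197)),.05), 'boss scene',onz(sc,*S((455,342)),.05))
for k,p,z in(('marker',(308,257),.007),('timer',(125,213),.01),('tip',(425,236),.06)):print(k,onz(c,*p,z))
E
```

```text
[ 0.58472078 -0.07704055  0.006     ] 0.22943025622927013 66.90120984246816
[ 0.58443507 -0.07603427  0.045     ] 0.19111671283773068 67.29749036989712
scene blk [[ 0.57173663 -0.17524882  0.045     ]
 [ 0.52461638 -0.1556772   0.045     ]
 [ 0.59323756  0.0138245   0.045     ]] [ 0.58248709 -0.08071216  0.045     ]
plug [ 0.56113406 -0.1317677 ]
valve [ 0.60802179 -0.02130712]
wing top in top [array([ 0.57908694, -0.12546521]), array([ 0.54176803, -0.14183034])]
wing top in scene [array([ 0.57858375, -0.12651669]), array([ 0.55110682, -0.13468262])]
handle end/axis [array([0.5463502 , 0.00828717]), array([ 0.60193751, -0.01872791])]
valve nut [ 0.60834082 -0.02177915  0.05      ] boss scene [ 0.55858979 -0.13944615  0.05      ]
marker [ 0.38202748 -0.0905167   0.007     ]
timer [0.49323158 0.42084661 0.01      ]
tip [ 0.4437851  -0.39629612  0.06      ]
```

The plug axis is at about (0.561,-0.1325), the wing points along about 23°, and the valve axis is at about (0.608,-0.0215). I'll turn to yaw 203 first, which leaves joint 6 about 297° for clockwise turning.

```bash
cat >> h.py <<'E'
def to(x,y,z,yaw=None):
    from scipy.spatial.transform import Rotation as Ro
    s=r.get_state(); p=np.array(s['ee_pos']); R=Ro.from_euler('xyz',s['orientation'],degrees=True)
    print('t',round(s['clock'],2),'pos',p.round(4),'rpy',np.round(s['orientation'],2),'j6',round(s['joints'][5],1),'w',round(s['gripper_width']*.0919,4),'F',np.round(s['force'],1),'M',np.round(s['wrist_torque'],3))
    print('shift tool',(R.inv().apply(np.array([x,y,z])-p)).round(4))
    if yaw is not None: print('turn',((R.inv()*Ro.from_euler('xyz',[180,0,yaw],degrees=True)).as_rotvec(degrees=True)).round(2))
E
python3 -m handwheel '[[0.05,0,0,0,0,0,-8.5],[0.05,0,0,0,0,0,-8.5],[0.05,0,0,0,0,0,-8.5],[0.05,0,0,0,0,0,-8.5],[0.05,0,0,0,0,0,-8.5],[0.05,0,0,0,0,0,-8.5]]' 40
python3 -c "
from h import *
to(.561,-.1325,.16,203)"
```

```text
clock: 0.7
ee_pos: [0.258, 0.5107, 0.2101]
orientation: [-179.8, -0.4, -155.0]
force: [0.1, -0.6, -0.4]
gripper_width: 0.55
t 0.7 pos [0.258  0.5107 0.2101] rpy [-179.79   -0.43 -155.03] j6 -63.9 w 0.0505 F [ 0.1 -0.6 -0.4] M [0.138 0.022 0.056]
shift tool [-0.0036 -0.7108  0.0527]
turn [-0.22 -0.43  1.97]
```

```bash

python3 -m handwheel '[[0.05,0,-0.045,0,0,0,1],[0.05,0,-0.045,0,0,0,1],[0.05,0,-0.045,0,0,0,0],[0.05,0,-0.045,0,0,0,0],[0.05,0,-0.045,0,0,0,0],[0.05,0,-0.045,0,0,0,0],[0.05,0,-0.045,0,0,0,0],[0.05,0,-0.045,0,0,0,0],[0.05,0,-0.045,0,0,0,0],[0.05,0,-0.045,0,0,0,0],[0.05,0,-0.045,0,0,0,0],[0.05,0,-0.045,0,0,0,0]]'
python3 -c "
from h import *
to(.561,-.1325,.16,203)"
```

```text
clock: 1.9
ee_pos: [0.4753, 0.0003, 0.2072]
orientation: [-179.8, -0.7, -156.3]
force: [1.0, -0.4, -0.5]
gripper_width: 0.544
t 1.9 pos [4.753e-01 3.000e-04 2.072e-01] rpy [-179.83   -0.7  -156.3 ] j6 -127.8 w 0.05 F [ 1.  -0.4 -0.5] M [ 0.062 -0.073 -0.015]
shift tool [-0.0257 -0.1559  0.0474]
turn [-0.17 -0.7   0.7 ]
```

```bash

python3 -m handwheel '[[0.05,-0.006,-0.04,0.01,0,-0.7,0.7],[0.05,-0.006,-0.04,0.01,0,0,0],[0.05,-0.006,-0.04,0.01,0,0,0],[0.05,-0.006,-0.036,0.01,0,0,0],[0.05,0,0,0,0,0,0],[0.05,0,0,0,0,0,0]]'
python3 - <<'E'
from h import *
to(.561,-.1325,.13,203)
c=snap('top','top1.png');s=snap('scene','scene1.png')
a=cv2.resize(c['img'][145:220,270:370],(533,400),interpolation=cv2.INTER_CUBIC)
b=cv2.resize(s['img'][130:270,270:370],(286,400),interpolation=cv2.INTER_CUBIC)
cv2.imwrite('pics/c.png',np.hstack([a[:,:,::-1],b[:,:,::-1]][:2]))
E
```

```text
clock: 2.5
ee_pos: [0.5605, -0.1452, 0.1636]
orientation: [-179.9, -0.1, -157.5]
force: [-0.0, 0.0, -0.1]
gripper_width: 0.541
t 2.5 pos [ 0.5605 -0.1452  0.1636] rpy [-1.7995e+02 -7.0000e-02 -1.5750e+02] j6 -138.9 w 0.0498 F [-0.   0.  -0.1] M [ 0.079 -0.    -0.029]
shift tool [-0.0053  0.0116  0.0336]
turn [-0.05 -0.07 -0.5 ]
```

View pics/c.png

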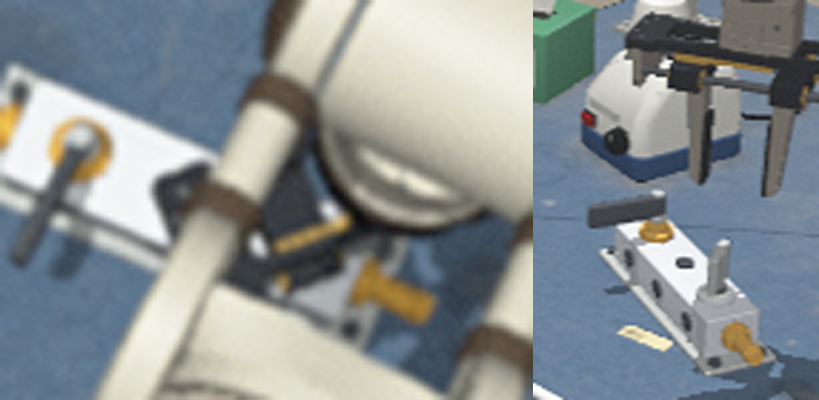

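Gripper is hanging above the plug with the jaws across the wing. The small crop shows nothing in the way. Next I correct the position and descend.

```bash

python3 -m handwheel '[[0.05,-0.005,0.0115,0.02,0,0,-0.5],[0.05,0,0,0.015,0,0,0],[0.05,0,0,0,0,0,0],[0.05,0,0,0,0,0,0]]'
python3 -c "
from h import *
to(.561,-.1325,.061,203)"
```

```text
clock: 3.0
ee_pos: [0.5605, -0.1287, 0.1306]
orientation: [-179.8, 0.1, -156.7]
force: [0.3, 0.2, -0.3]
gripper_width: 0.544
t 3.0 pos [ 0.5605 -0.1287  0.1306] rpy [-1.7975e+02  9.0000e-02 -1.5666e+02] j6 -138.2 w 0.05 F [ 0.3  0.2 -0.3] M [ 0.047 -0.012  0.016]
shift tool [ 0.0011 -0.0034  0.0696]
turn [-0.25  0.09  0.34]
```

```bash

python3 -m handwheel '[[0.05,0.001,-0.003,0.015,0,0,0.3],[0.05,0,0,0.015,0,0,0],[0.05,0,0,0.015,0,0,0],[0.05,0,0,0.015,0,0,0],[0.05,0,0,0.008,0,0,0],[0.05,0,0,0,0,0,0],[0.05,0,0,0,0,0,0]]'
python3 -c "
from h import *
to(.561,-.1325,.061,203)"
```

```text
clock: 3.7
ee_pos: [0.5613, -0.1338, 0.0579]
orientation: [-179.7, 0.1, -157.1]
force: [0.1, 0.9, -0.4]
gripper_width: 0.546
t 3.7 pos [ 0.5613 -0.1338  0.0579] rpy [-1.7967e+02  1.4000e-01 -1.5708e+02] j6 -138.2 w 0.0502 F [ 0.1  0.9 -0.4] M [ 0.06   0.015 -0.028]
shift tool [-0.0002  0.0013 -0.0031]
turn [-0.33  0.14 -0.08]
```

```bash

python3 -m handwheel '[[0.0,0,0,-0.003,0,0,0],[0,0,0,0,0,0,0],[0,0,0,0,0,0,0],[0,0,0,0,0,0,0],[0,0,0,0,0,0,0],[0,0,0,0,0,0,0],[0,0,0,0,0,0,0]]' 10
python3 -c "
from h import *
to(.561,-.1325,.061,203)"
```

```text
clock: 4.4
ee_pos: [0.5621, -0.1323, 0.0637]
orientation: [-179.8, 0.3, -157.1]
force: [-0.4, -1.3, 0.0]
gripper_width: 0.109
t 4.4 pos [ 0.5621 -0.1323  0.0637] rpy [-179.76    0.28 -157.09] j6 -138.2 w 0.01 F [-0.4 -1.3  0. ] M [ 0.042  0.012 -0.039]
shift tool [0.0011 0.0003 0.0027]
turn [-0.24  0.28 -0.09]
```

```bash

python3 -m handwheel '[[0,0,0,0,0,0,0],[0,0,0,0,0,0,0],[0,0,0,0,0,0,0],[0,0,0,0,0,0,5],[0,0,0,0,0,0,5],[0,0,0,0,0,0,5]]' 45
python3 -c "
from h import *
to(.561,-.1325,.0637)"
python3 -m handwheel '[[0,0,0,0,0,0,5],[0,0,0,0,0,0,5],[0,0,0,0,0,0,5]]'
python3 -c "
from h import *
to(.561,-.1325,.0637)"
```

```text
clock: 5.0
ee_pos: [0.562, -0.1319, 0.0637]
orientation: [-179.9, 0.3, -172.6]
force: [0.6, 1.2, 1.2]
gripper_width: 0.106
t 5.0 pos [ 0.562  -0.1319  0.0637] rpy [-179.9     0.32 -172.59] j6 -122.7 w 0.0098 F [0.6 1.2 1.2] M [ 0.457  0.127 -0.002]
shift tool [ 0.0011 -0.0004 -0.    ]
clock: 5.3
ee_pos: [0.562, -0.1314, 0.0637]
orientation: [180.0, 0.3, 171.8]
force: [-0.2, 1.6, 1.0]
gripper_width: 0.108
t 5.3 pos [ 0.562  -0.1314  0.0637] rpy [179.95   0.32 171.78] j6 -107.1 w 0.0099 F [-0.2  1.6  1. ] M [0.427 0.094 0.038]
shift tool [ 0.0008 -0.0012 -0.    ]
```

```bash

python3 -m handwheel '[[0,0,0,0,0,0,5],[0,0,0,0,0,0,5]]' | tail -0
python3 -c "
from h import *
to(.561,-.1325,.0637)"
```

```text
t 5.5 pos [ 0.5621 -0.1311  0.0637] rpy [179.86   0.29 161.36] j6 -96.7 w 0.0097 F [-0.3  1.1  0.5] M [0.391 0.1   0.02 ]
shift tool [ 0.0006 -0.0017  0.    ]Exception ignored on flushing sys.stdout:
BrokenPipeError: [Errno 32] Broken pipe
```

```bash

python3 -m handwheel '[[0,0,0,0,0,0,3],[0,0,0,0,0,0,3]]' | tail -0
python3 -c "
from h import *
to(.561,-.1325,.0637)"
```

```text
t 5.7 pos [ 0.5621 -0.1309  0.0637] rpy [179.8    0.27 155.07] j6 -90.4 w 0.0095 F [-0.5  1.9  0.7] M [0.253 0.079 0.055]
shift tool [ 0.0003 -0.002  -0.    ]Exception ignored on flushing sys.stdout:
BrokenPipeError: [Errno 32] Broken pipe
```

```bash

python3 -m handwheel '[[0,0,0,0,0,0,5],[0,0,0,0,0,0,5]]' >/dev/null
python3 -c "
from h import *
to(.561,-.1325,.0637)"
```

```text
t 5.9 pos [ 0.5623 -0.1306  0.0637] rpy [179.73   0.23 144.71] j6 -80.0 w 0.0098 F [0.  2.2 0.9] M [0.319 0.048 0.049]
shift tool [-0.     -0.0023  0.    ]
```

```bash

python3 -m handwheel '[[0,0,0,0,0,0,4],[0,0,0,0,0,0,4]]' >/dev/null
python3 -c "
from h import *
to(.561,-.1325,.0637)"
```

```text
t 6.1 pos [ 0.5625 -0.1304  0.0637] rpy [179.67   0.19 136.36] j6 -71.7 w 0.0098 F [0.4 1.9 0. ] M [0.278 0.076 0.068]
shift tool [-0.0004 -0.0026  0.    ]
```

```bash

python3 -m handwheel '[[0,0,0,0,0,0,4],[0,0,0,0,0,0,4]]' >/dev/null
python3 -c "
from h import *
to(.561,-.1325,.0637)"
```

```text
t 6.3 pos [ 0.5627 -0.1302  0.0637] rpy [1.7962e+02 1.4000e-01 1.2804e+02] j6 -63.3 w 0.0098 F [-0.3  1.6  0.1] M [0.193 0.099 0.023]
shift tool [-0.0008 -0.0028 -0.    ]
```

```bash

python3 -m handwheel '[[0,0,0,0,0,0,4],[0,0,0,0,0,0,4]]' >/dev/null
python3 -c "
from h import *
to(.561,-.1325,.0637)"
```

```text
t 6.5 pos [ 0.5629 -0.13    0.0637] rpy [1.7958e+02 9.0000e-02 1.1972e+02] j6 -55.0 w 0.0095 F [ 0.3  1.6 -0.5] M [0.211 0.046 0.036]
shift tool [-0.0012 -0.0029 -0.    ]
```

```bash

python3 -m handwheel '[[0,0,0,0,0,0,4],[0,0,0,0,0,0,4]]' >/dev/null
python3 -c "
from h import *
to(.561,-.1325,.0637)"
```

```text
t 6.7 pos [ 0.5632 -0.1299  0.0637] rpy [1.7954e+02 3.0000e-02 1.1140e+02] j6 -46.7 w 0.0094 F [-0.   2.1  0.8] M [0.185 0.071 0.045]
shift tool [-0.0017 -0.003   0.    ]
```

```bash

python3 -m handwheel '[[0,0,0,0,0,0,4],[0,0,0,0,0,0,4]]' >/dev/null
python3 -c "
from h import *
to(.561,-.1325,.0637)"
```

```text
t 6.9 pos [ 0.5634 -0.1297  0.0637] rpy [ 1.7952e+02 -1.0000e-02  1.0319e+02] j6 -38.5 w 0.0095 F [ 1.8  1.6 -0.3] M [0.221 0.017 0.449]
shift tool [-0.0021 -0.003   0.    ]
```

```bash

python3 -m handwheel '[[0,0,0,0,0,0,0]]' >/dev/null
python3 -c "
from h import *
to(.561,-.1325,.0637)
import numpy as np
M=[]
for i in range(3):
    eyes.read_camera('top'); M.append(r.get_state()['wrist_torque'][2]); 
print(M); to(.561,-.1325,.0637)"
```

```text
t 7.0 pos [ 0.5635 -0.1297  0.0637] rpy [179.53  -0.   103.19] j6 -38.4 w 0.0097 F [-0.3  0.8  0.1] M [ 0.062  0.19  -0.048]
shift tool [-0.0021 -0.003  -0.    ]
[np.float64(0.009530144622779941), np.float64(-0.017054587156917704), np.float64(0.04408731316274913)]
t 7.15 pos [ 0.5635 -0.1297  0.0637] rpy [ 1.7952e+02 -1.0000e-02  1.0326e+02] j6 -38.5 w 0.0097 F [ 0.3  1.5 -0.1] M [0.099 0.184 0.044]
shift tool [-0.0021 -0.003  -0.    ]
```

```bash

python3 -m handwheel '[[0,0,0,0,0,0,3],[0,0,0,0,0,0,3]]' >/dev/null
python3 -c "
from h import *
to(.561,-.1325,.0637)"
python3 -m handwheel '[[0,0,0,0,0,0,0]]' >/dev/null
python3 -c "
from h import *
M=[]
for i in range(4):
    eyes.read_camera('top'); M.append(r.get_state()['wrist_torque'][2]); 
print(np.round(M,3)); to(.561,-.1325,.0637)"
```

```text
t 7.35 pos [ 0.5636 -0.1297  0.0637] rpy [ 1.7951e+02 -5.0000e-02  9.7330e+01] j6 -32.6 w 0.0097 F [1.2 1.6 0.2] M [0.186 0.042 0.503]
shift tool [-0.0025 -0.003  -0.    ]
[0.12  0.08  0.112 0.127]
t 7.65 pos [ 0.5636 -0.1297  0.0637] rpy [ 1.795e+02 -5.000e-02  9.739e+01] j6 -32.6 w 0.0097 F [0.2 1.5 0.9] M [0.169 0.098 0.127]
shift tool [-0.0024 -0.003   0.    ]
```

```bash

python3 -m handwheel '[[0,0,0,0,0,0,2.5],[0,0,0,0,0,0,2.5],[0,0,0,0,0,0,2.5]]' >/dev/null
python3 -c "
from h import *
to(.561,-.1325,.0637)"
python3 -m handwheel '[[0,0,0,0,0,0,0],[0,0,0,0,0,0,0]]' >/dev/null
python3 -c "
from h import *
M=[]
for i in range(4):
    eyes.read_camera('top'); M.append(r.get_state()['wrist_torque'][2]); 
print(np.round(M,3)); to(.561,-.1325,.0637)"
```

```text
t 7.95 pos [ 0.5639 -0.1296  0.0637] rpy [ 1.7949e+02 -9.0000e-02  8.9960e+01] j6 -25.2 w 0.0096 F [0.7 1.5 0.3] M [0.193 0.    0.542]
shift tool [-0.0029 -0.0029  0.    ]
[0.256 0.219 0.308 0.297]
t 8.35 pos [ 0.5639 -0.1297  0.0637] rpy [ 1.7949e+02 -8.0000e-02  9.0050e+01] j6 -25.3 w 0.0099 F [ 0.1  1.7 -0.2] M [0.154 0.083 0.297]
shift tool [-0.0028 -0.0029  0.    ]
```

```bash

python3 -m handwheel '[[0,0,0,0,0,0,2],[0,0,0,0,0,0,0],[0,0,0,0,0,0,0],[0,0,0,0,0,0,0]]' >/dev/null
python3 -c "
from h import *
M=[]
for i in range(4):
    eyes.read_camera('scene'); M.append(r.get_state()['wrist_torque'][2]); 
print(np.round(M,3)); to(.561,-.1325,.0637)"
```

```text
[0.325 0.347 0.315 0.35 ]
t 8.95 pos [ 0.5639 -0.1296  0.0637] rpy [ 1.7948e+02 -9.0000e-02  8.8170e+01] j6 -23.4 w 0.0096 F [1.1 1.  0.4] M [0.212 0.079 0.35 ]
shift tool [-0.0029 -0.0028 -0.    ]
```

Signs that the plug is snug: held torque is 0.33 N m (turning 0.54), and it has turned 15–23° since the last free reading. I'll release, lift and look at the valve.

```bash

python3 -m handwheel '[[0.05,0,0,0,0,0,0],[0.05,0,0,0,0,0,0],[0.05,0,0,0,0,0,0],[0.05,0,0,0,0,0,0],[0.05,0,0,-0.03,0,0,-8],[0.05,0,0,-0.03,0,0,-8],[0.05,0,0,-0.03,0,0,-8],[0.05,-0.03,0,-0.02,0,0,-8],[0.05,-0.03,0,0,0,0,-8],[0.05,-0.03,0,0,0,0,-8],[0.05,-0.03,0,0,0,0,-8],[0.05,0,0,0,0,0,-8]]' >/dev/null
python3 - <<'E'
from h import *
to(.562,-.002,.13,157)
c=snap('top','top2.png');s=snap('scene','scene2.png')
a=cv2.resize(c['img'][145:220,250:350],(533,400),interpolation=cv2.INTER_CUBIC)
b=cv2.resize(s['img'][185:265,280:360],(400,400),interpolation=cv2.INTER_CUBIC)
cv2.imwrite('pics/d.png',np.hstack([a[:,:266*2,::-1],b[:,:260,::-1]]))
cv2.imwrite('pics/d.png',np.vstack([a[:,:,::-1][:290],cv2.resize(b[:310,:,::-1],(533,310))[:, :]]))
E
```

```text
t 10.15 pos [ 0.6328 -0.231   0.1786] rpy [179.84   0.49 154.57] j6 -95.0 w 0.05 F [-0.5  0.6  0.5] M [0.035 0.092 0.02 ]
shift tool [0.1627 0.1763 0.0477]
turn [ 0.15  0.5  -2.43]
```

View pics/d.png

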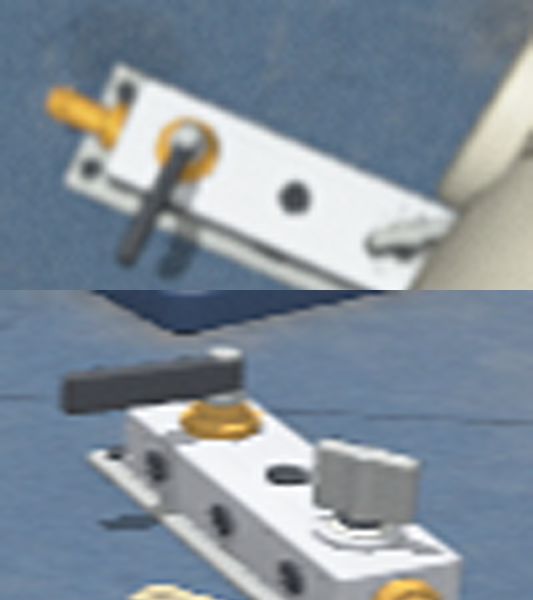

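The plug's wing now sits about 104°, sprung back from 88°. That puts the bite near 111°, so the peak was about 0.4 rad past it, as intended. The valve is still shut at the crop's upper left, so I go there next.

```bash

python3 -m handwheel '[[0.04,0.027,0.029,0,0,0.5,-2.4],[0.04,0.027,0.029,0,0,0,0],[0.04,0.027,0.029,0,0,0,0],[0.04,0.027,0.029,0,0,0,0],[0.04,0.027,0.029,0,0,0,0],[0.04,0.027,0.029,0.01,0,0,0],[0.04,0,0,0.02,0,0,0],[0.04,0,0,0,0,0,0],[0.04,0,0,0,0,0,0]]' >/dev/null
python3 -c "
from h import *
to(.562,-.002,.060,157)"
```

```text
t 11.15 pos [0.5483 0.0071 0.149 ] rpy [ 1.7976e+02 -6.0000e-02  1.5487e+02] j6 -77.0 w 0.0399 F [ 0.1 -0.7  1.4] M [-0.05   0.018 -0.012]
shift tool [-0.0163 -0.0028  0.0889]
turn [ 0.24 -0.06 -2.13]
```

```bash

python3 -m handwheel '[[0.04,-0.016,-0.003,0.01,0,0,-2.1],[0.04,0,0,0.02,0,0,0],[0.04,0,0,0.02,0,0,0],[0.04,0,0,0.02,0,0,0],[0.04,0,0,0.015,0,0,0],[0.04,0,0,0,0,0,0],[0.04,0,0,0,0,0,0]]' >/dev/null
python3 -c "
from h import *
to(.562,-.002,.060,157)"
```

```text
t 11.85 pos [ 0.5682 -0.0079  0.0688] rpy [179.65   0.62 156.16] j6 -79.4 w 0.0403 F [-0.2 -0.4  0.1] M [ 0.03  -0.018  0.012]
shift tool [0.0081 0.0029 0.0088]
turn [ 0.34  0.62 -0.83]
```

```bash

python3 -m handwheel '[[0.04,0.006,0.003,0.008,0,0.6,-0.8],[0.04,0,0,0,0,0,0],[0.0,0,0,0,0,0,0],[0,0,0,0,0,0,0],[0,0,0,0,0,0,0],[0,0,0,0,0,0,0],[0,0,0,0,0,0,0]]' 10 >/dev/null
python3 -c "
from h import *
to(.562,-.002,.060,157)"
```

```text
t 12.55 pos [ 0.5659 -0.002   0.0636] rpy [179.54   0.25 157.01] j6 -79.9 w 0.0099 F [ 0.1 -0.6 -1.1] M [-0.209 -0.036  0.04 ]
shift tool [ 0.0036 -0.0015  0.0036]
turn [0.46 0.25 0.01]
```

```bash

python3 -m handwheel '[[0,-0.0004,0.0065,0,0,0,8],[0,-0.0004,0.0065,0,0,0,8],[0,-0.0004,0.0065,0,0,0,8],[0,-0.0004,0.0065,0,0,0,8],[0,-0.0004,0.0065,0,0,0,8]]' >/dev/null
python3 -c "
from h import *
a=np.radians(109);to(.608+.047*np.cos(a),-.0215+.047*np.sin(a),.063,109)
p=np.array(r.get_state()['ee_pos'])[:2]-[.608,-.0215];print(np.hypot(*p),np.degrees(np.arctan2(p[1],p[0])))"
```

```text
t 13.05 pos [0.5882 0.0223 0.0637] rpy [ 1.7946e+02 -8.0000e-02  1.1566e+02] j6 -35.6 w 0.0104 F [ 1.5 -0.1 -1. ] M [-0.029 -0.231  0.205]
shift tool [-0.0014  0.0043  0.0007]
turn [ 0.53 -0.11  6.66]
0.048086473122074855 114.33553204598273
```

Tracking the arc well. I'll carry on to the stop.

```bash

python3 -m handwheel '[[0,-0.0006,0.0066,0,0,0,8],[0,-0.0006,0.0066,0,0,0,8],[0,-0.0006,0.0066,0,0,0,8],[0,-0.0006,0.0066,0,0,0,8],[0,-0.0006,0.0066,0,0,0,8],[0,0,0.004,0,0,0,5]]' >/dev/null
python3 -c "
from h import *
to(.608+.047*np.cos(1.17),-.0215+.047*np.sin(1.17),.063,67)
p=np.array(r.get_state()['ee_pos'])[:2]-[.608,-.0215];print(np.hypot(*p),np.degrees(np.arctan2(p[1],p[0])))"
```

```text
t 13.65 pos [0.6275 0.0251 0.0637] rpy [179.47  -0.49  68.97] j6 11.9 w 0.0101 F [ 0.1 -0.5 -1. ] M [-0.348  0.055  0.194]
shift tool [-0.0035  0.0001  0.0006]
turn [ 0.52 -0.5   1.97]
0.050480344520326355 67.26127772752797
```

```bash

python3 -m handwheel '[[0,0,0.003,0,0,0,3],[0,0,0.003,0,0,0,2]]' 
python3 -m handwheel '[[0,0,0,0,0,0,0],[0.04,0,0,0,0,0,0],[0.04,0,0,0,0,0,0],[0.04,0,0,0,0,0,0],[0.04,0,0,0,0,0,0]]'
python3 -m handwheel '[[0.04,0,0,-0.02,0,0,0],[0.04,0,0,-0.03,0,0,0],[0.04,0,0,-0.04,0,0,0],[0.04,0.03,0,-0.03,0,0,0],[0.04,0.04,0,0,0,0,0],[0.04,0.04,0,0,0,0,0],[0.04,0.04,0,0,0,0,0],[0.04,0.04,0,0,0,0,0],[0.04,0.04,0,0,0,0,0],[0.04,0,0,0,0,0,0],[0.04,0,0,0,0,0,0]]'
python3 - <<'E'
from h import *
c=snap('top','top3.png');s=snap('scene','scene3.png')
a=cv2.resize(c['img'][145:220,250:350],(533,400),interpolation=cv2.INTER_CUBIC)
b=s['img'][150:300,150:417]
cv2.imwrite('pics/e.png',np.vstack([a[:300,:,::-1],cv2.resize(b[:,:,::-1],(533,300))]))
E
```

```text
clock: 13.85
ee_pos: [0.63, 0.0239, 0.0632]
orientation: [-180.0, -0.4, 63.7]
force: [-14.5, 6.2, 10.7]
gripper_width: 0.117
clock: 14.35
ee_pos: [0.6303, 0.0231, 0.0635]
orientation: [180.0, -0.3, 63.8]
force: [-0.5, -0.7, 0.2]
gripper_width: 0.429
clock: 15.45
ee_pos: [0.7356, 0.2346, 0.1879]
orientation: [180.0, -0.4, 63.5]
force: [0.4, -0.2, -0.0]
gripper_width: 0.435
```

View pics/e.png

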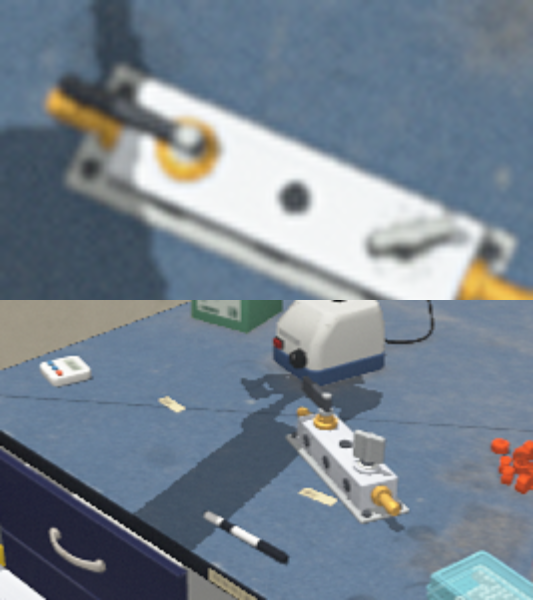

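The handle lies along the block, from (185,130) to (70,85), and a 16 N push met the stop. The marker and timer look untouched. I'll measure the angles and compare the loose items before and after, then hand in.

```bash
python3 - <<'E'
from h import *
c=load('top3.png');f=533/100
T=lambda p:((p[0]+.5)/f-.5+250,(p[1]+.5)/f-.5+145)
for n,p,q,z in(('handle',(185,132),(68,86),.088),('wing',(375,240),(460,225),.094)):
    d=onz(c,*T(q),z)-onz(c,*T(p),z); print(n,np.degrees(np.arctan2(d[1],d[0])))
d=np.abs(c['img'].astype(int)-load('top0.png')['img']).mean(2)
for n,(u,v) in dict(marker=(308,257),timer=(125,213),tip=(425,236)).items(): print(n,'mean diff',d[v-25:v+25,u-30:u+30].mean().round(1))
print(r.get_state()['clock'])
E
```

```text
handle 69.37973568931052
wing -78.7519054832192
marker mean diff 15.8
timer mean diff 46.7
tip mean diff 7.7
15.55
```

The timer at scene (182,185) and marker at (272,268) have not moved from the first scene picture. The diffs in the top view look like the arm and its shadow. Handing in.

```bash
python3 -c "
from h import *
print(ticket.job_done())"
```

```text
the job is handed in; nothing more can be done
None
```

The plug is snug, the valve is fully open, and I handed the job in at about 15.6 s. The hand-in reports no verdict, so these are my own checks.

- **Plug:** I turned it about 115° clockwise. It ran freely for 91–100°, then bit. At the end, turning torque was 0.54 N m and held torque about 0.33 N m. I estimate the peak at 0.4 rad past the bite, slightly more than the 20° asked. After release the wing sprang back to about 101–104°, which fits staying wedged.
- **Valve:** I swung the handle only after that, until it met the stop with a push of about 16 N, then let go. The last picture puts it at 69°, against about 67° for the block's axis. That is about 1.53 rad open.
- **Gripper:** It is clear of everything, at 0.19 m height, with no force on it.
- **Loose items:** The timer and marker are at the same pixels in the scene view as at the start.

Some checks disagreed or were weak:
- **Turning torque:** It read up to 0.2 N m above the spring model. I relied on the angle and the held torque instead.
- **Top-view image difference:** It was large around the timer (46.7) and smaller at the marker (15.8) and tip box (7.7). I put this down to the arm and its shadow, which I did not confirm.
- **Tip box:** I did not check its position separately, but the arm never went near it.

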